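# Clamp a power converter in the test fixture, three clicks, and hold

### The arm

A 6-joint arm with a two-finger parallel gripper is mounted at the origin on the work surface. World frame = base frame: x ahead of the robot, y to its left, z up, the work surface at z = 0. Lengths are in m, angles in rad, forces in N, time in s.
With the tool pointing down it reaches from about 0.35 to 0.975 m from the base axis. Payload 4.9 kg.
Tool frame: the origin (TCP) lies midway between the tips of the shut fingers; the grasp point (between the pads) lies 19 mm behind it; z points along the fingers, y is the line along which they close (so a half turn about z gives the same grasp; the last joint's range is limited). The gripper opens to 85 mm and grips with 20 to 120 N. Pads are 22 mm wide; open, the fingers measure 114 mm over their backs; the gripper's body (76 mm by 85 mm) begins 54 mm behind the grasp point. The pads swing forward as they close: fully open they stand 13 mm farther back than shut.
Start: joints at [1.175, 0.053, 1.613, -0, 1.476, -0.119], TCP at [0.171, 0.601, 0.231] pointing down, gripper open.
Joint ranges: [-3.01, 3.01], [-1.01, 2.22], [0.06, 2.58], [-1.02, 4.17], [0.09, 2.62], [-3.14, 3.14]. Speed limits (rad/s): [2.57, 2.57, 3.14, 3.14, 3.14, 3.14].

### API

Orientations are given as a rotation vector (axis times angle).
In Python, from station import telemetry, optics, ctrl gives the robot as it stands.
- The arm moves only by the shell command python3 -m pendant 'ROWS' [FORCE]. ROWS is JSON, one flat list of numbers, 7 for each row, row after row: the turn, a rotation vector about the tool's x, y, z as a fraction of full scale, then the shift along the tool's x, y, z as a fraction of full scale, then the opening, from 0 (shut) to 1 (fully open). In form: [ax, ay, az, tx, ty, tz, fingers, ax, ay, az, tx, ty, tz, fingers, ...]. A call has 1 to 12 rows; each row is the pose to reach, as a shift and turn from the pose commanded when the call began, along the tool's axes at that moment; what a row does not reach only later rows make up. Full scale, the value 1, is 300 mm for a shift and 30 degrees for a turn. A row lasts 1/8 s, in which the tool goes at most 62.5 mm and 10.7 degrees, less where a joint would pass 70% of its speed; a pose out of reach is approached as far as the arm can. A call with a number of a shift or a turn outside -1 to 1 is refused whole. A call with a gripper value outside its range is refused whole. The fingers move at their own pace and stop on an object; FORCE is the grip in N (left out, the last holds). Time passes only in rows, so rows that repeat a pose let the fingers close. It gives the time, the measured TCP pose, the force, the opening and the grip force at its end, in the units of the state.
- telemetry.get_obs(): the state, without advancing time (a new reading comes with each control period).
- optics.get_image(name): name is "side" or "top"; returns a dict with "image" (480x640x3 uint8, red, green, blue), "depth" (480x640 float32, m along the optical axis (not along the pixel's ray), 0 where there is no reading), "fx", "fy", "cx", "cy" (pixels), "dist_coeffs" ([k1, k2, p1, p2, k3] as OpenCV has them; the pictures are not rectified), "rvec" (rotation vector, rad) and "tvec" (3), from world to camera coordinates, as OpenCV has them. Camera axes: x right, y down, z forward; pixel columns grow to the right and rows downward; lengths in m; the calibration is good to about 2 mm. A picture is of the moment at which its call begins.
- ctrl.finish_job(): hands the job in; it is judged then, once.
The state is a dict: "t": time; "q": joint angles; "dq": joint speeds; "effort": joint torques, N m; "tool_pos": TCP position; "tool_rot": TCP orientation; "contact_force": force on the tool from outside, world axes, zero at the start; "wrist_torque": the same for the moment, N m; "opening": finger opening in m; "grip_force": force on a finger pad.
Only numpy, scipy, OpenCV 4.12 (cv2) and the standard library are available. Lean on these libraries where they do the work, as an engineer would, in place of code of your own. Each camera call takes 0.05 s, during which the arm holds its last target. There are 200 camera calls.

### The job

Set the black power converter brick up for its bench test: lay it in the nest of the hinged test fixture, between the corner guides, then lay the flat aluminium heat spreader squarely on top of it; set both down, do not drop them. Then swing the fixture's lever over by its crossbar and press it down exactly three clicks of its ratchet, never on to a fourth, and finish while still holding the lever at the third click: it does not lock and springs back if it is let go. Leave the other things on the bench where they lie.

Things in the scene. Friction and masses are not known exactly. Their poses are not given: they have to be found in the camera images.
- fixture: Fixed hinged test fixture. Origin on the table under the nest's centre; z up, x from the nest to the lever's hinge. Grey box, x -80 to 155, y -58 to 58, 45 mm high; on it a raised nest plate (84 x 62, top at z 55 mm), hinge posts (x 115, y -36 and 36, to z 73 mm) and the lever: a yoke of two aluminium arms (y -48 and 48 mm) with a crossbar at its free end, about upright at the start.
- nest (a point): Centre of the nest's floor, 55 mm above the table, axes as the fixture's. Four L-shaped corner guides, 8 mm high, have inner faces at x -32.5 and 32.5, y -22 and 22 mm: the brick lies between them with 3.5 mm to spare each side, long side along the fixture's x, either way round. Between the guides 48 mm of the long sides and 28 mm of the short sides are open for fingers.
- brick: Power converter brick: flat black block with small brass inserts near the corners of its top, 58 (x) x 37 (y) x 13 (z) mm, about 110 g. Origin at the centre of its underside, z up. Starts lying on the table.
- spreader: Heat spreader: plain flat aluminium plate, 58 (x) x 37 (y) x 10 (z) mm, a shallow groove round its edge, about 60 g. Origin at the centre of its underside, z up. Starts lying on the table. Goes on the brick, edges in line.
- hinge (a point): Centre of the lever's hinge pin, 115 mm from the nest along the fixture's x, 60 mm above the table. The pin runs along the fixture's y. The ratchet is beside it: each of its five round teeth passed is one click, felt at the crossbar as a rise of 3 to 6 N over some 8 mm, then a drop of 4 to 6 N within 6 mm.
- handle (a point): Centre of the lever's crossbar: round rubber sleeve, 14 mm thick, along the fixture's y, free to spin about itself, 86 mm long between the arms. 214 mm from the hinge pin: with the lever level it lies 210 mm from the pin towards the fixture's -x and 42 mm above it; with the lever upright, 210 mm above and 42 mm beyond it. It swings in an arc about the pin.
- lever (a joint): Lever angle, rad: 0 level over the nest, positive open, 1.57 upright; range -0.25 to 1.75. Friction (about 1.2 N at the crossbar) holds it when upright. Going down, the sprung foot lands on the spreader at about 0.20; only then come the teeth, 0.070 apart (15 mm at the crossbar), set differently each time: the first at 0.085 to 0.155; third click, midway between third and fourth, at -0.09 to -0.02.
- pusher (a joint): Compression of the lever's sprung rubber foot, m, 0 (touching nothing) to 0.042. It hangs under the bridge between the arms, 115 mm from the hinge, and lands on the centre of the nest. 11 N to start (6 N at the crossbar), then 0.3 N per mm: 25 to 34 mm at the third click with both parts under it. Holding the lever there takes 4 to 11 N down at the crossbar; let go, this spring lifts it.
- pawl (a point): The ratchet's sprung ball pawl, on the outside of the lever's +y arm (y 66 mm), 100 mm from the hinge pin: this point moves with the lever.
- third_notch (a point): On the toothed steel quadrant beside the hinge (still during a run): where the pawl point is when the lever is at the third click. Its z axis is tangent to the quadrant, upwards; the pawl comes from +z, the fourth tooth lies 3.4 mm below.
- spool: Bystander, leave alone: reel of solder, 58 mm across, 40 mm high. Origin at its middle, on the table.
- fan: Bystander, leave alone: square black cooling fan lying flat, 80 x 80 x 25 mm. Origin at its middle, on the table.
- driver: Bystander, leave alone: screwdriver, 190 mm long, lying. Origin at its middle.
- heatsink: Bystander, leave alone: finned aluminium heat sink, 50 x 50 x 28 mm (not the heat spreader: much taller, with fins). Origin at its middle, on the table.
- cutters: Bystander, leave alone: side cutters, 135 mm long, lying. Origin at its middle, on the table.
- tin: Bystander, leave alone: small round flux tin, 55 mm across, 21 mm high. Origin at its middle, on the table.
There are look-alikes about, which are no part of the job. What is shaped like the spreader but brown is not meant.

How it is judged:
By the outcome, as a careful person would: the job done as asked, in the order asked, and still so for the second after the job is handed in, while the arm keeps its last pose, push and grip.
It also fails if it takes over 72 s, if anything falls off the work surface, if the arm or the gripper's body presses on something with over 40 N, if the wrist force passes 120 N, or if a joint passes its speed limit or range.

## Working session

There is one attempt and no reset: what is moved stays moved. The work goes in short steps, Python scripts to look and compute and a shell command to move; the robot and the scene stay as the last step left them, time stands still between calls to the robot, and variables do not carry over. Pictures are saved under pics/ and viewed, at most 12 in all, crops included, and the job is handed in when it is done.

```bash
ls; mkdir -p pics; cat > h.py <<'E'
import numpy as np, cv2, pickle
from scipy.spatial.transform import Rotation as R
from station import telemetry, optics, ctrl
def shot(n,f=None):
    d=optics.get_image(n)
    d['K']=np.array([[d['fx'],0,d['cx']],[0,d['fy'],d['cy']],[0,0,1.]]); d['D']=np.array(d['dist_coeffs'],float)
    d['Rm']=cv2.Rodrigues(np.array(d['rvec'],float))[0]; d['t']=np.array(d['tvec'],float).reshape(3)
    if f: cv2.imwrite('pics/'+f,d['image'][:,:,::-1])
    return d
def ray(d,px,z):
    p=cv2.undistortPoints(np.array(px,float).reshape(-1,1,2),d['K'],d['D']).reshape(-1,2)
    r=np.c_[p,np.ones(len(p))]@d['Rm']; c=-d['Rm'].T@d['t']
    return c+r*((z-c[2])/r[:,2])[:,None]
def proj(d,P):
    return cv2.projectPoints(np.array(P,float).reshape(-1,3),np.array(d['rvec'],float),d['t'],d['K'],d['D'])[0].reshape(-1,2)
def cloud(d):
    v,u=np.mgrid[0:480,0:640]
    p=cv2.undistortPoints(np.c_[u.ravel(),v.ravel()].astype(float).reshape(-1,1,2),d['K'],d['D']).reshape(-1,2)
    z=d['depth'].ravel()[:,None]
    W=(np.c_[p,np.ones(len(p))]*z-d['t'])@d['Rm']; W[z[:,0]==0]=np.nan
    return W.reshape(480,640,3)
def delta(pos,rot):
    """tool-frame shift (units of 300mm) and turn (units of 30deg) from present pose"""
    o=telemetry.get_obs(); T=R.from_rotvec(o['tool_rot'])
    return np.round(T.inv().apply(np.array(pos)-o['tool_pos'])/.3,4), np.round((T.inv()*rot).as_rotvec()/np.radians(30),4)
E
python3 - <<'E'
from h import *
o=telemetry.get_obs(); print(o)
print(R.from_rotvec(o['tool_rot']).as_matrix().round(3))
for n in('top','side'):
    d=shot(n,n+'0.png'); print(n,-d['Rm'].T@d['t'],d['Rm'][2],d['fx'])
E
```

```text
pics
{'t': 0.0, 'q': array([ 1.17498461e+00,  5.33852474e-02,  1.61430101e+00,  1.15704186e-05,
        1.47600665e+00, -1.18978045e-01]), 'dq': array([ 0.00154778, -0.00033034,  0.00039278, -0.00047091, -0.00493585,
        0.00062845]), 'effort': array([ 1.72710534e-04, -3.93683374e+01, -3.70178139e+01, -9.22297477e-05,
        7.12513283e-03, -2.86367538e-05]), 'tool_pos': array([0.17055905, 0.60062494, 0.23004124]), 'tool_rot': array([-0.43338828, -3.11100304,  0.00318522]), 'contact_force': array([ 0.73586206, -0.47501895,  0.37033569]), 'wrist_torque': array([-0.03788146,  0.01147653,  0.00774491]), 'grip_force': 0.0, 'opening': 0.08538504129057292}
[[-0.962  0.273 -0.001]
 [ 0.273  0.962 -0.002]
 [ 0.    -0.002 -1.   ]]
top [ 0.3610775  -0.12889718  0.94094266] [ 0.21314532  0.02022088 -0.97681123] 457.82803347584974
side [0.50808352 0.55983723 0.88790683] [ 0.03697698 -0.64654683 -0.76197762] 483.72675174725674
```

View pics/top0.png

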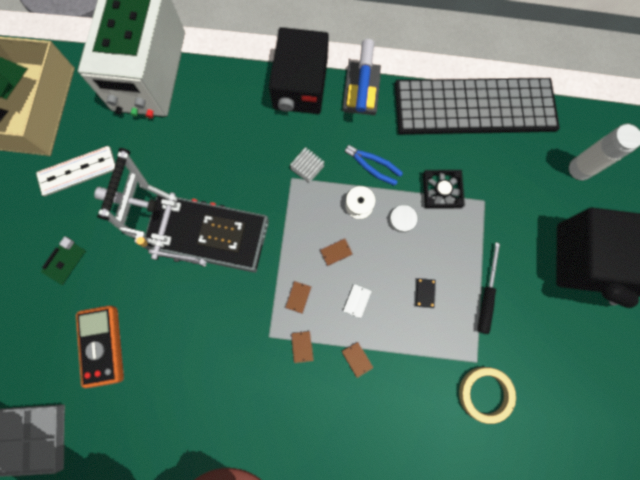

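View pics/side0.png

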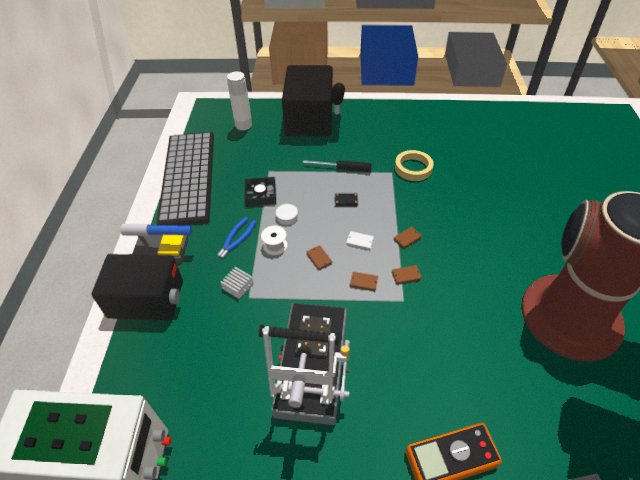

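The brick is at top (425,292) / side (346,199): black with brass corner inserts. The similar dark objects are the fan (443,188) and the black boxes (300,70) and (600,250), all far larger. The spreader is at top (357,300) / side (360,240), a bare flat plate. It could be confused with the brown plates (336,252), (298,297), (302,347) and (357,359), the round tin (403,218), and the finned heatsink (307,165). The fixture nest is at about top (220,232), with its hinge to the left (+y).

```bash
cat > m.py <<'E'
from h import *
def rect(d,mask,near,z,nm):
    n,l,s,c=cv2.connectedComponentsWithStats(mask.astype(np.uint8))
    i=1+np.argmin(np.hypot(*(c[1:]-near).T)+1e3*(s[1:,4]<60))
    ct=max(cv2.findContours((l==i).astype(np.uint8),0,1)[0],key=len).reshape(-1,2)
    P=ray(d,ct,z)[:,:2]
    r=cv2.minAreaRect((P*1000).astype(np.float32)); b=cv2.boxPoints(r)
    e=[b[1]-b[0],b[2]-b[1]]; e=max(e,key=np.linalg.norm)
    print(nm,'ctr mm',np.round(r[0],1),'size',np.round(r[1],1),'long-axis deg',round(np.degrees(np.arctan2(e[1],e[0]))%180,1),'px',c[i].round(),s[i,4])
E
python3 - <<'E'
from m import *
for n,b,w in(('top',(425,292),(357,300)),('side',(346,199),(360,240))):
    d=shot(n); im=cv2.cvtColor(d['image'],cv2.COLOR_RGB2HSV)
    v=im[:,:,2]
    rect(d,v<85,b,.013,n+' brick'); rect(d,(v>185)&(im[:,:,1]<60),w,.010,n+' spreader')
    W=cloud(d)
    pn=proj(d,[0,0,0])
    for lo,hi in((.042,.048),(.052,.058),(.060,.066)):
        m=(W[:,:,2]>lo)&(W[:,:,2]<hi)
        q=(slice(150,300),slice(140,275)) if n=='top' else (slice(295,430),slice(260,360))
        P=W[q][m[q]][:,:2]*1000
        r=cv2.minAreaRect(P.astype(np.float32)); print(n,lo,len(P),[np.round(x,1) for x in r],cv2.boxPoints(r).round().tolist())
    if n=='top': c=d['image'][180:330,130:450]; cv2.imwrite('pics/c1.png',cv2.resize(c,None,fx=2.5,fy=2.5,interpolation=2)[:,:,::-1])
E
```

```text
top brick ctr mm [ 486.1 -333.6] size [55.6 38.3] long-axis deg 0.0 px [424. 292.] 457
top spreader ctr mm [ 453.  -201.6] size [43.5 64.3] long-axis deg 165.1 px [358. 301.] 635
top 0.042 3813 [array([548.2, 125.4]), array([231.8, 124.5]), np.float64(85.0)] [[476.0, 15.0], [600.0, 4.0], [620.0, 235.0], [496.0, 246.0]]
top 0.052 1186 [array([541.5, 132.8]), array([171.8, 114.2]), np.float64(84.3)] [[476.0, 53.0], [590.0, 42.0], [607.0, 213.0], [493.0, 224.0]]
top 0.06 358 [array([543.3, 133.7]), array([162.6, 136.1]), np.float64(84.1)] [[467.0, 60.0], [603.0, 46.0], [619.0, 208.0], [484.0, 222.0]]
side brick ctr mm [ 486.7 -329.3] size [56.2 43.8] long-axis deg 1.2 px [346. 200.] 263
side spreader ctr mm [ 452.6 -200.7] size [40.1 61.5] long-axis deg 165.9 px [360. 239.] 322
side 0.042 2659 [array([553.7, 125.8]), array([233.4, 114.4]), np.float64(85.5)] [[487.0, 14.0], [601.0, 5.0], [620.0, 238.0], [506.0, 247.0]]
side 0.052 730 [array([540.8, 129. ]), array([187.7, 112.8]), np.float64(84.7)] [[476.0, 41.0], [588.0, 30.0], [606.0, 217.0], [493.0, 228.0]]
side 0.06 297 [array([542.3, 134. ]), array([166.5, 132.7]), np.float64(84.6)] [[468.0, 57.0], [601.0, 45.0], [616.0, 211.0], [484.0, 223.0]]
```

View pics/c1.png

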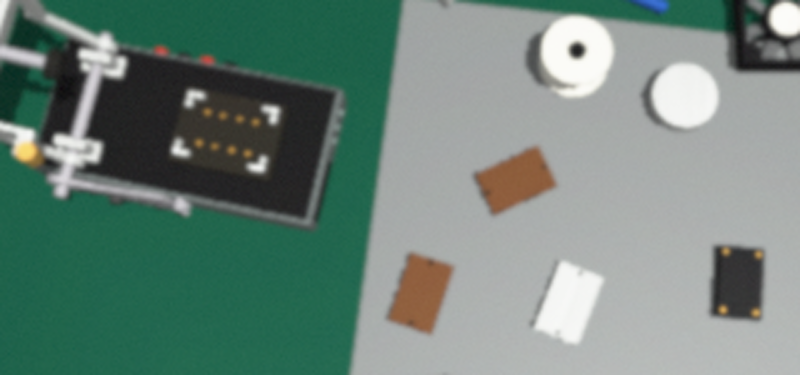

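The crop shows the bare plate at crop (568,302), the brick with brass inserts at (738,283), and the nest guides at about (228,133). That confirms both choices. I'll go above the brick now.

```bash
python3 -m pendant '[0,0,-0.53,0,0,0,1, 0,0,-0.53,0,0,0,1, 0,0,-0.53,0,0,0,1]' 60
python3 -m pendant '[0,0,0,-0.83,-1,0,1, 0,0,0,-0.83,-1,0,1, 0,0,0,-0.83,-1,0,1, 0,0,0,-0.83,-1,0,1, 0,0,0,-0.83,-1,0,1, 0,0,0,-0.83,-1,0,1, 0,0,0,-0.83,-1,0,1]'
python3 -m pendant '[0,0,0,-0.13,-1,0,1, 0,0,0,-0.13,-1,0,1, 0,0,0,-0.13,-1,0,1, 0,0,0,-0.13,-1,0,1, 0,0,0,-0.13,-1,0,1]'
python3 -m pendant '[0,0,0,-0.09,-1,0.3,1, 0,0,0,-0.09,-1,0.3,1, 0,0,0,-0.09,-1,0.3,1, 0,0,0,-0.09,-1,0.3,1, 0,0,0,-0.09,-1,0.3,1, 0,0,0,-0.09,-1,0.3,1]'
cat >> h.py <<'E'
def show(pos,psi):
    x=np.radians(psi); y=np.array([np.cos(x),np.sin(x),0]); z=np.array([0,0,-1.]); X=np.cross(y,z)
    o=telemetry.get_obs(); print('t',round(o['t'],2),'tool',o['tool_pos'].round(4),'open',round(o['opening'],4),'grip',round(o['grip_force'],1),'F',o['contact_force'].round(1),'q6',o['q'][5].round(2))
    print('shift,turn',*delta(pos,R.from_matrix(np.c_[X,y,z])))
E
python3 -c "
from h import *
show([.487,-.333,.1],90)"
```

```text
t: 0.57
tool_pos: [0.1707, 0.6011, 0.231]
tool_rot: [-0.001, -3.141, 0.001]
contact_force: [-0.2, -0.7, -0.7]
opening: 0.0854
grip_force: 0.0
t: 1.45
tool_pos: [0.4217, 0.2989, 0.2314]
tool_rot: [0.008, 3.141, -0.0]
contact_force: [-0.3, 0.6, -0.6]
opening: 0.0857
grip_force: 0.0
t: 2.08
tool_pos: [0.4592, 0.0001, 0.2315]
tool_rot: [0.0, 3.141, 0.0]
contact_force: [0.1, 0.2, 0.1]
opening: 0.0857
grip_force: 0.0
t: 2.82
tool_pos: [0.4857, -0.3005, 0.1389]
tool_rot: [-0.006, -3.139, -0.004]
contact_force: [-0.1, 0.4, -1.0]
opening: 0.0854
grip_force: 0.0
t 2.83 tool [ 0.4857 -0.3005  0.1389] open 0.0854 grip 0.0 F [-0.1  0.4 -1. ] q6 -2.25
shift,turn [-0.0052 -0.1085  0.1294] [ 0.0045 -0.0057 -0.0075]
```

```bash
python3 -m pendant '[0,0,0,-0.005,-0.108,0.1,1, 0,0,0,-0.005,-0.108,0.2,1, 0,0,0,-0.005,-0.108,0.3,1, 0,0,0,-0.005,-0.108,0.4,1, 0,0,0,-0.005,-0.108,0.453,1, 0,0,0,-0.005,-0.108,0.453,1]'
python3 -c "
from h import *
d=shot('side');c=d['image'][120:260,280:440];cv2.imwrite('pics/c2.png',cv2.resize(c,None,fx=5,fy=4)[:,:,::-1])
show([.487,-.333,.003],90)"
```

```text
t: 3.58
tool_pos: [0.4877, -0.3296, 0.0045]
tool_rot: [0.002, -3.14, -0.003]
contact_force: [1.0, -0.9, 0.6]
opening: 0.0848
grip_force: 0.0
t 3.62 tool [ 0.4884 -0.3305  0.0058] open 0.0856 grip 0.0 F [-0.8 -0.7  0.3] q6 -2.29
shift,turn [ 0.0048 -0.0083  0.0094] [-0.0001  0.0005  0.0024]
```

View pics/c2.png

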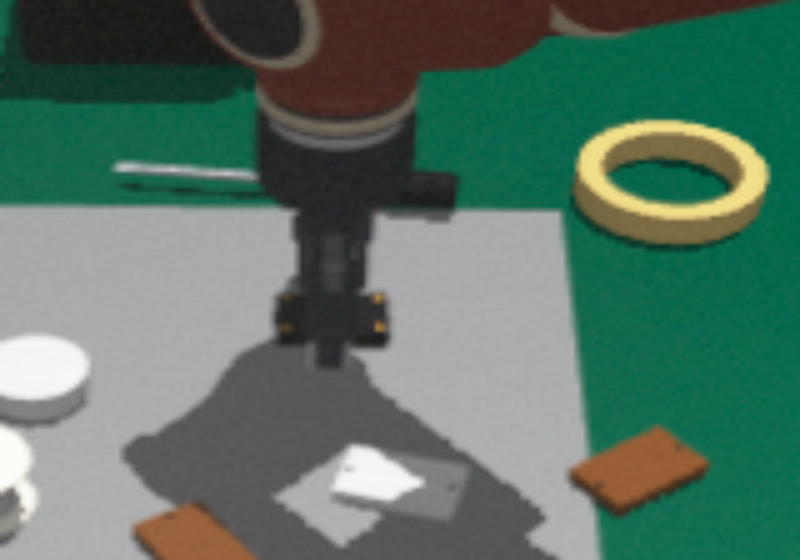

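The fingers straddle the brick's long sides, centred along it (crop (330,320)). I'll close and lift.

```bash
python3 -m pendant '[0,0,0,0,-0.005,0.008,1, 0,0,0,0,-0.005,0.008,0, 0,0,0,0,-0.005,0.008,0, 0,0,0,0,-0.005,0.008,0, 0,0,0,0,-0.005,0.008,0, 0,0,0,0,-0.005,0.008,0, 0,0,0,0,-0.005,0.008,0]' 60
python3 -m pendant '[0,0,0,0,0,-0.1,0, 0,0,0,0,0,-0.3,0, 0,0,0,0,0,-0.5,0, 0,0,0,0,0,-0.5,0]' 60
python3 - <<'E'
from m import *
show([.55,.0885,.15],175.2)
# nest guides: white blobs around the nest
for n,q in(('top',(205,160,265,265)),('side',(305,290,365,335))):
    d=shot(n); im=cv2.cvtColor(d['image'],cv2.COLOR_RGB2HSV)
    W=cloud(d)
    g=(im[:,:,2]>130)&(im[:,:,1]<60)
    P0=ray(d,np.array([[u,v] for v in range(480) for u in range(640)]),.063).reshape(480,640,3)[:,:,:2]*1000
    f=np.array([np.cos(np.radians(85.2)),np.sin(np.radians(85.2))]); l=np.array([-f[1],f[0]])
    rel=P0-np.array([550,88.5]); a=rel@f; b=rel@l
    m=g&(abs(a)<46)&(abs(b)<36)
    print(n,m.sum(),'x range',np.percentile(a[m],[1,99]).round(1),'y',np.percentile(b[m],[1,99]).round(1))
    for sx in(-1,1):
        for sy in(-1,1):
            k=m&(a*sx>0)&(b*sy>0); print(sx,sy,k.sum(),P0[k].mean(0).round(1) if k.any() else '')
    r=cv2.minAreaRect(P0[m].astype(np.float32)); print([np.round(x,1) for x in r])
    v,u=np.where(m); 
    c=d['image'][v.min()-15:v.max()+15,u.min()-15:u.max()+15]; cv2.imwrite(f'pics/n_{n}.png',cv2.resize(c,None,fx=6,fy=6,interpolation=2)[:,:,::-1]); print(c.shape)
E
```

```text
t: 4.5
tool_pos: [0.4885, -0.3331, 0.0039]
tool_rot: [-0.001, 3.14, -0.002]
contact_force: [-0.3, 0.1, 5.5]
opening: 0.0352
grip_force: 60.5
t: 5.0
tool_pos: [0.4907, -0.3347, 0.1594]
tool_rot: [-0.001, 3.133, -0.011]
contact_force: [-0.0, -0.5, -1.1]
opening: 0.0354
grip_force: 60.2
t 5.0 tool [ 0.4907 -0.3347  0.1594] open 0.0354 grip 60.2 F [-0.  -0.5 -1.1] q6 -2.3
shift,turn [-0.1986  1.4109  0.0228] [-2.3300e-02  2.7000e-03 -2.8385e+00]
top 147 x range [-38.6  36.4] y [-27.4  26.9]
-1 -1 35 [569.1  53.7]
-1 1 38 [526.   57.4]
1 -1 38 [574.  117.5]
1 1 36 [531.3 121. ]
[array([550.1,  87.4]), array([75.9, 54.7]), np.float64(85.3)]
(62, 72, 3)
side 128 x range [-38.   44.7] y [-26.6  35.6]
-1 -1 25 [568.8  54.9]
-1 1 33 [524.   62.9]
1 -1 18 [574.5 118.7]
1 1 52 [525.7 111.9]
[array([546.1,  92. ]), array([81.7, 63.5]), np.float64(87.6)]
(67, 64, 3)
```

```bash
python3 -m pendant '[0,0,-0.36,0,0,0,0, 0,0,-0.7,0,0,0,0, 0,0,-1,0,0,0,0, 0,0,-1,0,0,0,0]' 
python3 -m pendant '[0,0,-0.36,0,0,0,0, 0,0,-0.7,0,0,0,0, 0,0,-1,0,0,0,0, 0,0,-1,0,0,0,0]' 
python3 -m pendant '[0,0,-0.36,0,0,0,0, 0,0,-0.7,0,0,0,0, 0,0,-0.84,0,0,0,0, 0,0,-0.84,0,0,0,0]' 
python3 -m pendant '[0,0,0,-0.15,0,0,0, 0,0,0,-0.35,0,0,0, 0,0,0,-0.55,0,0,0, 0,0,0,-0.75,0,0,0, 0,0,0,-0.9,0,0,0, 0,0,0,-1,0,0,0, 0,0,0,-1,0,0,0]' 
python3 - <<'E'
from m import *
show([.55,.0875,.12],175.3)
E
```

```text
t: 5.6
tool_pos: [0.4866, -0.3313, 0.1498]
tool_rot: [0.811, -3.032, -0.007]
contact_force: [0.1, 0.2, -1.0]
opening: 0.0351
grip_force: 60.2
t: 6.1
tool_pos: [0.5165, -0.2891, 0.1477]
tool_rot: [1.435, -2.738, 0.039]
contact_force: [0.3, -0.3, -1.3]
opening: 0.0352
grip_force: 60.2
t: 6.6
tool_pos: [0.5526, -0.2008, 0.1292]
tool_rot: [1.717, -2.445, 0.147]
contact_force: [-0.7, -0.9, -0.2]
opening: 0.0353
grip_force: 60.2
t: 7.48
tool_pos: [0.6533, 0.0776, 0.0758]
tool_rot: [1.719, -2.444, 0.148]
contact_force: [0.2, -1.4, -1.0]
opening: 0.0351
grip_force: 60.2
t 7.47 tool [0.6533 0.0776 0.0758] open 0.0351 grip 60.2 F [ 0.2 -1.4 -1. ] q6 -2.67
shift,turn [ 0.1101  0.3358 -0.1278] [ 0.0556 -0.3401 -0.5005]
```

The wrist limit (q6) bent that turn because the brick's azimuth was too far right. I'm clear of everything, so I'll check whether the commanded pose equals the measured one before correcting.

```bash
python3 -m pendant '[0,0,0,0,0,-0.1,0, 0,0,0,0,0,-0.22,0, 0,0,0,0,0,-0.22,0]' 
python3 - <<'E'
from m import *
show([.55,.0875,.14],175.3)
E
```

```text
t: 7.85
tool_pos: [0.6601, 0.0863, 0.1462]
tool_rot: [1.718, -2.452, 0.156]
contact_force: [-0.6, 0.5, -1.0]
opening: 0.0352
grip_force: 60.2
t 7.85 tool [0.6601 0.0863 0.1462] open 0.0352 grip 60.2 F [-0.6  0.5 -1. ] q6 -2.68
shift,turn [0.1161 0.3463 0.0407] [ 0.0394 -0.3362 -0.5075]
```

```bash
python3 -m pendant '[0.01,-0.1,-0.15,0.03,0.09,0.01,0, 0.02,-0.2,-0.3,0.06,0.18,0.02,0, 0.03,-0.28,-0.42,0.09,0.27,0.03,0, 0.039,-0.336,-0.507,0.116,0.346,0.04,0, 0.039,-0.336,-0.507,0.116,0.346,0.04,0, 0.039,-0.336,-0.507,0.116,0.346,0.04,0]' 
python3 - <<'E'
from m import *
show([.55,.0875,.09],175.3)
d=shot('side');c=d['image'][280:400,260:380];cv2.imwrite('pics/c3.png',cv2.resize(c,None,fx=5,fy=5,interpolation=2)[:,:,::-1])
E
```

```text
t: 8.6
tool_pos: [0.5479, 0.0877, 0.1362]
tool_rot: [2.124, -2.306, -0.008]
contact_force: [1.5, -0.4, -0.5]
opening: 0.0347
grip_force: 60.3
t 8.6 tool [0.5479 0.0877 0.1362] open 0.0347 grip 60.3 F [ 1.5 -0.4 -0.5] q6 -3.03
shift,turn [-0.0002 -0.0083  0.1539] [ 0.0153 -0.0029 -0.0008]
```

View pics/c3.png

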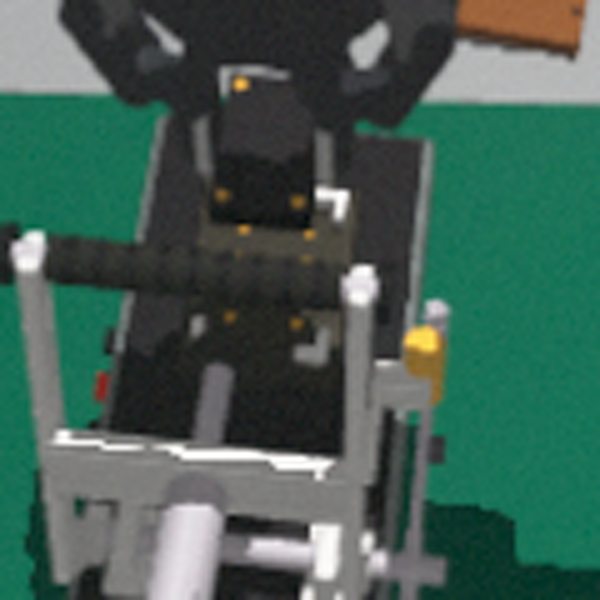

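```bash
python3 - <<'E'
from m import *
d=shot('side'); o=telemetry.get_obs(); print(o['tool_pos'].round(4))
f=np.array([np.cos(np.radians(85.3)),np.sin(np.radians(85.3))]); l=np.array([-f[1],f[0]])
g=lambda c:[[260+x/5-.4,280+y/5-.4] for x,y in c]
for z,c in((.146,[(240,84),(222,195),(298,201)]),(.133,[(215,220),(310,228),(262,224)])):
    P=ray(d,g(c),z)[:,:2]*1000-o['tool_pos'][:2]*1000; print(np.c_[P@f,P@l].round(1))
E
```

```text
[0.5484 0.0881 0.1365]
[[-27.3 -14. ]
 [ 20.4 -14. ]
 [ 19.9  13.2]]
[[ 23.2 -16.7]
 [ 22.8  17.6]
 [ 23.    0.3]]
```

The brick sits about 3.6 mm towards −x in the grip. I'll shift to compensate and descend to just above the guides.

```bash
python3 - <<'E'
from m import *
show([.5506,.0915,.072],175.3)
E
python3 -m pendant '[0,0,0,-0.012,-0.008,0.06,0, 0,0,0,-0.012,-0.008,0.12,0, 0,0,0,-0.012,-0.008,0.18,0, 0,0,0,-0.012,-0.008,0.213,0, 0,0,0,-0.012,-0.008,0.213,0, 0,0,0,-0.012,-0.008,0.213,0]' 
python3 - <<'E'
from m import *
show([.5506,.0915,.072],175.3)
a=shot('side')['image'][295:375,285:365]; b=shot('top')['image'][195:275,175:255]
c=np.hstack([cv2.resize(x,(400,480),interpolation=2) for x in(a,b)]);cv2.imwrite('pics/c4.png',c[:,:,::-1])
E
```

```text
t 8.7 tool [0.5484 0.0881 0.1365] open 0.0348 grip 60.3 F [ 0.2  0.2 -1. ] q6 -3.03
shift,turn [-0.0123 -0.0082  0.215 ] [ 0.0147 -0.0025  0.0008]
t: 9.45
tool_pos: [0.5503, 0.0916, 0.0732]
tool_rot: [2.126, -2.306, -0.007]
contact_force: [0.6, 0.2, -0.8]
opening: 0.035
grip_force: 60.3
t 9.45 tool [0.5503 0.0916 0.0732] open 0.035 grip 60.3 F [ 0.6  0.2 -0.8] q6 -3.03
shift,turn [ 0.0003 -0.0012  0.004 ] [ 0.0132 -0.0018  0.002 ]
```

View pics/c4.png

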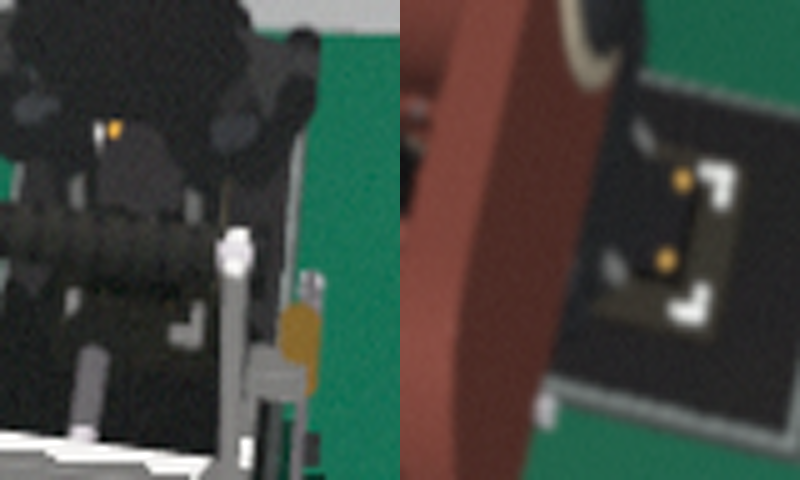

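```bash
python3 - <<'E'
from m import *
d=shot('top'); f=np.array([np.cos(np.radians(85.3)),np.sin(np.radians(85.3))]); l=np.array([-f[1],f[0]])
im=d['image'].astype(int); m=(im[:,:,0]-im[:,:,2]>60)&(im[:,:,0]>120); q=np.zeros_like(m); q[215:250,220:240]=1; m&=q
n,L,s,c=cv2.connectedComponentsWithStats(m.astype(np.uint8)); print(s[1:,4],c[1:])
P=ray(d,c[1:],.083)[:,:2]*1000-[550.1,87.4]; print(np.c_[P@f,P@l].round(1))
v=cv2.cvtColor(d['image'],cv2.COLOR_RGB2HSV); g=(v[:,:,2]>130)&(v[:,:,1]<60); g[:,:228]=0; g[:222]=0;g[250:]=0;g[:,246:]=0
n,L,s,c=cv2.connectedComponentsWithStats(g.astype(np.uint8)); 
for i in range(1,n):
  if s[i,4]>8:
    yy,xx=np.where(L==i); P=ray(d,np.c_[xx,yy],.063)[:,:2]*1000-[550.1,87.4]; a,b=P@f,P@l; print(s[i,4],a.min().round(1),a.max().round(1),b.min().round(1),b.max().round(1))
E
```

```text
[8 8] [[231.    224.5  ]
 [227.875 237.875]]
[[-22.7 -14.9]
 [-23.2  12.1]]
35 -37.5 -24.4 -27.4 -13.1
38 -37.9 -24.0 13.6 27.3
```

Top inserts show the brick within about 1.5 mm of centre. I'll make a small trim and set it down, watching the force.

```bash
python3 -m pendant '[0,0,0,0.003,0.004,0,0, 0,0,0,0.003,0.004,0.02,0, 0,0,0,0.003,0.004,0.035,0, 0,0,0,0.003,0.004,0.042,0, 0,0,0,0.003,0.004,0.042,0]' 
python3 -m pendant '[0,0,0,0,0,0.004,0, 0,0,0,0,0,0.004,0]' | sed -n 2,4p
```

```text
t: 10.22
tool_pos: [0.5481, 0.0908, 0.0596]
tool_rot: [2.125, -2.305, -0.009]
contact_force: [0.1, -0.1, -0.7]
opening: 0.0349
grip_force: 60.3
tool_pos: [0.5485, 0.0908, 0.059]
tool_rot: [2.126, -2.305, -0.008]
contact_force: [-0.3, -0.5, 0.0]
```

```bash
python3 -m pendant '[0,0,0,0,0,0.003,0, 0,0,0,0,0,0.003,0]' | sed -n 2,4p
```

```text
tool_pos: [0.5486, 0.0909, 0.059]
tool_rot: [2.126, -2.305, -0.008]
contact_force: [-3.5, 0.1, 5.3]
```

Contact at floor height. I'll release and lift.

```bash
python3 -m pendant '[0,0,0,0,0,-0.002,0.6, 0,0,0,0,0,-0.002,0.8, 0,0,0,0,0,-0.002,1, 0,0,0,0,0,-0.002,1, 0,0,0,0,0,-0.002,1]' 
python3 -m pendant '[0,0,0,0,0,-0.08,1, 0,0,0,0,0,-0.2,1, 0,0,0,0,0,-0.35,1, 0,0,0,0,0,-0.35,1]'
python3 -m pendant '[0,0,0,0.2,0,0,1, 0,0,0,0.4,0,0,1, 0,0,0,0.6,0.03,0,1, 0,0,0,0.8,0.1,0,1, 0,0,0,0.95,0.3,0,1,0,0,0,0.95,0.3,0,1,0,0,0,0.95,0.3,0,1]'
python3 - <<'E'
from m import *
show([.4528,-.2015,.12],75.5)
for n in('top','side'):
    d=shot(n,n+'5.png'); im=cv2.cvtColor(d['image'],cv2.COLOR_RGB2HSV)
    rect(d,(im[:,:,2]>150)&(im[:,:,1]<60),(357,300) if n=='top' else (360,240),.010,n)
    if n=='top':
        c=np.hstack([cv2.resize(d['image'][195:275,175:255],(400,400),interpolation=2),cv2.resize(d['image'][260:340,310:390],(400,400),interpolation=2)]);cv2.imwrite('pics/c5.png',c[:,:,::-1])
E
```

```text
t: 11.35
tool_pos: [0.5483, 0.0908, 0.0584]
tool_rot: [2.125, -2.305, -0.008]
contact_force: [-0.8, 0.4, 0.4]
opening: 0.0852
grip_force: 0.0
t: 11.85
tool_pos: [0.5522, 0.091, 0.1687]
tool_rot: [-2.129, 2.309, -0.001]
contact_force: [0.6, -1.0, -0.8]
opening: 0.0853
grip_force: 0.0
t: 12.72
tool_pos: [0.4819, -0.0249, 0.1557]
tool_rot: [1.999, -2.355, 0.056]
contact_force: [0.1, 0.1, 0.2]
opening: 0.0854
grip_force: 0.0
t 12.72 tool [ 0.4819 -0.0249  0.1557] open 0.0854 grip 0.0 F [0.1 0.1 0.2] q6 -3.13
shift,turn [ 0.588  -0.0006  0.1564] [-0.0912 -0.1016  3.1712]
top ctr mm [ 565.5 -237.7] size [411.4 419.4] long-axis deg 90.3 px [380. 270.] 30402
side ctr mm [ 390.  -280.8] size [ 53.3 144.9] long-axis deg 90.0 px [385. 210.] 582
```

View pics/c5.png

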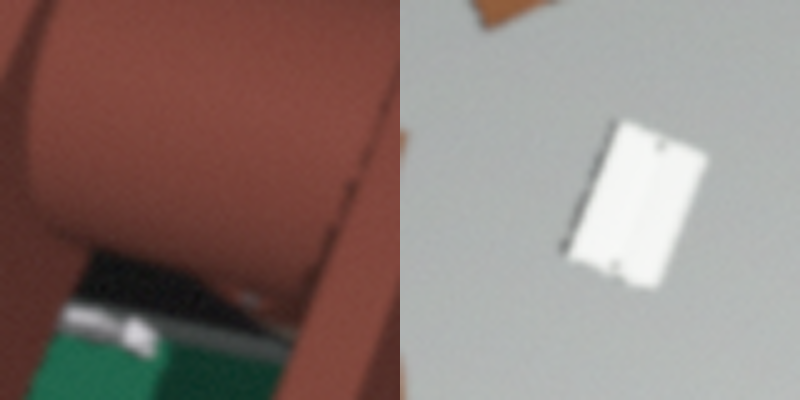

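The view shows the spreader alone at crop (640,205), that is px (358,301); the arm hides the nest for now. I'll turn back and refine the spreader's position.

```bash
python3 -m pendant '[-0.03,-0.03,0.35,0,0,0,1, -0.06,-0.06,0.7,0,0,0,1, -0.09,-0.1,1,0,0,0,1, -0.09,-0.1,1,0,0,0,1]'
python3 -m pendant '[0,0,0.36,0,0,0,1, 0,0,0.7,0,0,0,1, 0,0,1,0,0,0,1, 0,0,1,0,0,0,1]' |tail -4
python3 -m pendant '[0,0,0.36,0,0,0,1, 0,0,0.7,0,0,0,1, 0,0,1,0,0,0,1, 0,0,1,0,0,0,1]' |tail -4
python3 - <<'E'
from m import *
d=shot('top')
P=ray(d,[[310+(x-400)/5-.4,260+y/5-.4] for x,y in[(620,118),(712,155),(660,290),(568,260)]],.010)[:,:2]*1000; print(P.round(1),P.mean(0))
e=(P[3]+P[2]-P[0]-P[1])/2; print(np.linalg.norm(e),np.degrees(np.arctan2(e[1],e[0]))%180)
show([.4528,-.2015,.10],75.5)
# nest and brick after placement
f=np.array([np.cos(np.radians(85.3)),np.sin(np.radians(85.3))]); l=np.array([-f[1],f[0]])
im=d['image'].astype(int); m=(im[:,:,0]-im[:,:,2]>60)&(im[:,:,0]>120); q=np.zeros_like(m); q[210:255,190:245]=1; m&=q
n,L,s,c=cv2.connectedComponentsWithStats(m.astype(np.uint8)); print(s[1:,4],c[1:].round(1).tolist())
P=ray(d,c[1:],.068)[:,:2]*1000-[550.1,87.4]; print(np.c_[P@f,P@l].round(1))
E
```

```text
t: 13.32
tool_pos: [0.4833, -0.0257, 0.1562]
tool_rot: [1.33, -2.811, -0.031]
contact_force: [-0.3, 0.4, 0.1]
opening: 0.0856
grip_force: 0.0
tool_rot: [0.56, -3.055, -0.017]
contact_force: [0.4, -0.3, -0.2]
opening: 0.0854
grip_force: 0.0
tool_rot: [-0.248, -3.094, -0.003]
contact_force: [1.0, 0.2, -0.6]
opening: 0.0855
grip_force: 0.0
[[ 488.2 -188.6]
 [ 477.7 -227.5]
 [ 420.9 -211.9]
 [ 428.4 -173.8]] [ 453.82730797 -200.43494109]
60.20586147173606 165.38572248067686
t 14.38 tool [ 0.4829 -0.0254  0.156 ] open 0.0856 grip 0.0 F [ 0.5 -0.   0.1] q6 -1.62
shift,turn [-0.0014 -0.5954  0.1875] [-0.0057 -0.0717  0.1785]
[  4 567] [[190.2, 210.8], [226.8, 216.7]]
[[ 67.2 -29.2]
 [ -7.  -31.9]]
```

```bash
python3 -m pendant '[0,-0.04,0.1,0,-0.15,0.05,1, -0.006,-0.072,0.178,0,-0.3,0.1,1, -0.006,-0.072,0.178,-0.001,-0.45,0.15,1, -0.006,-0.072,0.178,-0.001,-0.593,0.187,1, -0.006,-0.072,0.178,-0.001,-0.593,0.187,1, -0.006,-0.072,0.178,-0.001,-0.593,0.187,1]'
python3 -c "
from h import *
show([.4533,-.201,.002],75.4)"
```

```text
t: 15.12
tool_pos: [0.4519, -0.2004, 0.1003]
tool_rot: [0.402, 3.116, 0.001]
contact_force: [0.3, 0.2, 0.4]
opening: 0.0854
grip_force: 0.0
t 15.12 tool [ 0.4519 -0.2004  0.1003] open 0.0854 grip 0.0 F [0.3 0.2 0.4] q6 -1.88
shift,turn [-0.005  -0.0008  0.3275] [ 0.0009  0.0001 -0.003 ]
```

```bash
python3 -m pendant '[0,0,0,-0.005,0,0.1,1, 0,0,0,-0.005,0,0.2,1, 0,0,0,-0.005,0,0.3,1, 0,0,0,-0.005,0,0.322,1, 0,0,0,-0.005,0,0.322,1]'
python3 -m pendant '[0,0,0,0,0,0,0.5, 0,0,0,0,0,0,0, 0,0,0,0,0,0,0, 0,0,0,0,0,0,0, 0,0,0,0,0,0,0, 0,0,0,0,0,0,0]' 50
python3 -m pendant '[0,0,0,0,0,-0.1,0, 0,0,0,0,0,-0.3,0, 0,0,0,0,0,-0.5,0, 0,0,0,0,0,-0.5,0]' 50
python3 - <<'E'
from m import *
show([.5503,.09,.155],175.3)
E
```

```text
t: 15.75
tool_pos: [0.4537, -0.2005, 0.004]
tool_rot: [0.402, 3.115, 0.0]
contact_force: [0.7, 0.2, 0.5]
opening: 0.0851
grip_force: 0.0
t: 16.5
tool_pos: [0.4541, -0.2017, 0.0048]
tool_rot: [0.404, 3.114, -0.001]
contact_force: [-1.0, 0.9, 6.0]
opening: 0.0347
grip_force: 50.2
t: 17.0
tool_pos: [0.4564, -0.2032, 0.16]
tool_rot: [0.403, 3.105, -0.008]
contact_force: [0.6, 0.8, -0.4]
opening: 0.0345
grip_force: 50.2
t 17.0 tool [ 0.4564 -0.2032  0.16  ] open 0.0345 grip 50.2 F [ 0.6  0.8 -0.4] q6 -1.88
shift,turn [-0.0527  1.025   0.0135] [-0.0245  0.01   -3.3365]
```

```bash
python3 -m pendant '[0,0,0,-0.01,0.15,0,0, 0,0,0,-0.02,0.35,0,0, 0,0,0,-0.03,0.55,0,0, 0,0,0,-0.04,0.75,0,0, 0,0,0,-0.05,0.9,0,0, 0,0,0,-0.05,1,0,0, 0,0,0,-0.05,1,0,0]' | head -2
python3 -m pendant '[0,0,0.35,0,0,0,0, 0,0,0.7,0,0,0,0, 0,0,1,0,0,0,0, 0,0,1,0,0,0,0]'  | head -2
python3 -m pendant '[0,0,0.35,0,0,0,0, 0,0,0.7,0,0,0,0, 0,0,1,0,0,0,0, 0,0,1,0,0,0,0]'  | head -2
python3 -m pendant '[0,0,0.35,0,0,0,0, 0,0,0.67,0,0,0,0, 0,0,0.67,0,0,0,0, 0,0,0.67,0,0,0,0]'
python3 - <<'E'
from m import *
show([.5503,.09,.14],-4.7)
d=shot('side');c=d['image'][280:400,260:380];cv2.imwrite('pics/c6.png',cv2.resize(c,None,fx=5,fy=5,interpolation=2)[:,:,::-1])
E
```

```text
t: 17.88
tool_pos: [0.5434, 0.0867, 0.1515]
t: 18.38
tool_pos: [0.5435, 0.0841, 0.1523]
t: 18.88
tool_pos: [0.5439, 0.0846, 0.1529]
t: 19.38
tool_pos: [0.5442, 0.085, 0.1534]
tool_rot: [-2.31, -2.129, 0.0]
contact_force: [-0.0, 0.1, -0.9]
opening: 0.0349
grip_force: 50.2
t 19.38 tool [0.5442 0.085  0.1534] open 0.0349 grip 50.2 F [-0.   0.1 -0.9] q6 0.1
shift,turn [0.0184 0.0189 0.0445] [-0.0005  0.0001  0.0009]
```

View pics/c6.png

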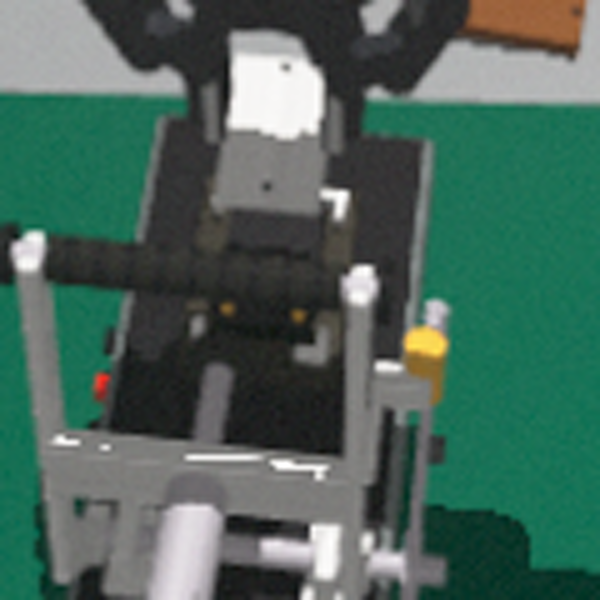

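```bash
python3 - <<'E'
from m import *
d=shot('side'); o=telemetry.get_obs(); print(o['tool_pos'].round(4))
f=np.array([np.cos(np.radians(85.3)),np.sin(np.radians(85.3))]); l=np.array([-f[1],f[0]])
g=lambda c:[[260+x/5-.4,280+y/5-.4] for x,y in c]
def rel(c,z,o,dd=d,raw=False):
    P=ray(dd,c if raw else g(c),z)[:,:2]*1000-o; return np.c_[P@f,P@l].round(1)
t=o['tool_pos'][:2]*1000
print('holes',rel([(286,67),(267,185)],.160,t)); print('bottom edge',rel([(215,206),(322,214)],.150,t))
print('brick inserts',rel([(228,308),(299,315)],.068,[550.1,87.4]),ray(d,g([(228,308),(299,315)]),.068).mean(0))
d=shot('top'); print('top c5 holes',rel([[310+(x-400)/5-.4,260+y/5-.4] for x,y in[(662,146),(615,265)]],.01,[453.5,-201],d,1))
E
```

```text
[0.5443 0.085  0.1535]
holes [[-23.8  -0.4]
 [ 26.5  -1. ]]
bottom edge [[ 30.9 -19.2]
 [ 30.   18.8]]
brick inserts [[ 23.3 -12.8]
 [ 23.3  14.4]] [0.55119963 0.11066198 0.068     ]
top c5 holes [[ -3.7 -25.8]
 [  6.1  25.4]]
```

```bash
python3 -m pendant '[0,0,0,0.003,0.0134,0.06,0, 0,0,0,0.003,0.0134,0.12,0, 0,0,0,0.003,0.0134,0.18,0, 0,0,0,0.003,0.0134,0.238,0, 0,0,0,0.003,0.0134,0.238,0, 0,0,0,0.003,0.0134,0.238,0]' 
python3 - <<'E'
from m import *
show([.5484,.0857,.072],-4.7)
a=shot('side')['image'][295:375,285:365]; b=shot('top')['image'][195:275,175:255]
c=np.hstack([cv2.resize(x,(400,480),interpolation=2) for x in(a,b)]);cv2.imwrite('pics/c7.png',c[:,:,::-1])
E
```

```text
t: 20.27
tool_pos: [0.5488, 0.0857, 0.0825]
tool_rot: [2.314, 2.124, 0.001]
contact_force: [0.1, -0.4, -0.3]
opening: 0.0345
grip_force: 50.2
t 20.27 tool [0.5488 0.0857 0.0825] open 0.0345 grip 50.2 F [ 0.1 -0.4 -0.3] q6 0.11
shift,turn [-0.0001 -0.0013  0.035 ] [ 0.0013 -0.0002 -0.0064]
```

View pics/c7.png

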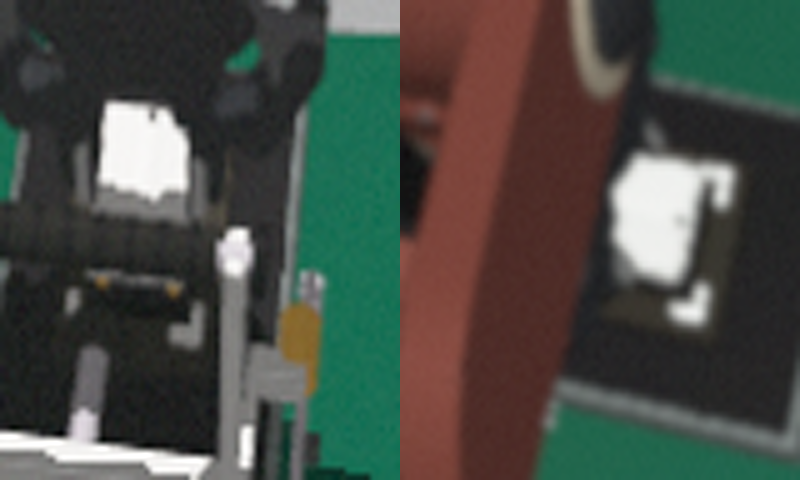

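```bash
python3 - <<'E'
from m import *
f=np.array([np.cos(np.radians(85.3)),np.sin(np.radians(85.3))]); l=np.array([-f[1],f[0]])
def rel(dd,c,z):
    P=ray(dd,c,z)[:,:2]*1000-[549,87]; return np.c_[P@f,P@l].round(1)
d=shot('top'); print('spreader hole (want -25.1,0)',rel(d,[[231,230.9]],.0885))
s=shot('side'); print('side hole',rel(s,[[285+153/5-.4,295+112/6-.4]],.0885)); print('inserts (23.9,+-13.6)',rel(s,[[285+x/5-.4,295+y/6-.4] for x,y in[(103,283),(174,290)]],.068))
E
```

```text
spreader hole (want -25.1,0) [[-26.6  -2.5]]
side hole [[-27.4  -0.6]]
inserts (23.9,+-13.6) [[ 25.  -13.7]
 [ 24.5  13.4]]
```

The spreader reads about 2 mm towards −x and 0.8 mm sideways relative to the brick in both views. I'll trim and set it down.

```bash
python3 -m pendant '[0,0,0,0.0065,-0.0027,0,0, 0,0,0,0.0065,-0.0027,0.01,0, 0,0,0,0.0065,-0.0027,0.02,0, 0,0,0,0.0065,-0.0027,0.027,0, 0,0,0,0.0065,-0.0027,0.027,0]' | sed -n 2,4p
python3 -m pendant '[0,0,0,0,0,0.004,0, 0,0,0,0,0,0.004,0]' | sed -n 2,4p
```

```text
tool_pos: [0.5475, 0.0877, 0.0736]
tool_rot: [-2.314, -2.124, 0.001]
contact_force: [-0.2, 0.5, -0.3]
tool_pos: [0.5479, 0.0877, 0.0729]
tool_rot: [2.314, 2.124, 0.0]
contact_force: [0.2, -0.3, -0.1]
```

```bash
python3 -m pendant '[0,0,0,0,0,0.004,0, 0,0,0,0,0,0.004,0]' | sed -n 2,4p
```

```text
tool_pos: [0.5479, 0.0877, 0.0728]
tool_rot: [-2.314, -2.125, 0.0]
contact_force: [-3.8, -0.0, 5.6]
```

```bash
python3 -m pendant '[0,0,0,0,0,-0.003,0.6, 0,0,0,0,0,-0.003,0.8, 0,0,0,0,0,-0.003,1, 0,0,0,0,0,-0.003,1, 0,0,0,0,0,-0.003,1]' | sed -n 1,4p
python3 -m pendant '[0,0,0,0,0,-0.08,1, 0,0,0,0,0,-0.2,1, 0,0,0,0,0,-0.4,1, 0,0,0,0,0,-0.6,1, 0,0,0,0,0,-0.8,1, 0,0,0,0,0,-0.95,1, 0,0,0,0,0,-0.95,1]' | sed -n 2p
python3 -m pendant '[0,0,-0.35,0,0,0,1, 0,0,-0.7,0,0,0,1, 0,0,-1,0,0,0,1, 0,0,-1,0,0,0,1]' | sed -n 2p
python3 -m pendant '[0,0,-0.35,0,0,0,1, 0,0,-0.7,0,0,0,1, 0,0,-1,0,0,0,1, 0,0,-1,0,0,0,1]' | sed -n 2p
python3 -m pendant '[0,0,-0.35,0,0,0,1, 0,0,-0.7,0,0,0,1, 0,0,-1,0,0,0,1, 0,0,-1,0,0,0,1]' | sed -n 2,4p
python3 - <<'E'
from m import *
show([.563,.245,.33],85.3)
s=shot('side'); t=shot('top')
c=np.hstack([cv2.resize(s['image'][300:380,280:360],(400,400),interpolation=2),cv2.resize(t['image'][190:270,175:255],(400,400),interpolation=2)]);cv2.imwrite('pics/c8.png',c[:,:,::-1])
# handle: dark bar points in depth clouds, high up
for n,d in(('side',s),('top',t)):
    W=cloud(d); m=(W[:,:,2]>.2)&(W[:,:,2]<.30)&(abs(W[:,:,0]-.56)<.09)&(W[:,:,1]>.17)&(W[:,:,1]<.30)
    P=W[m]; print(n,len(P), np.nanpercentile(P,[2,50,98],axis=0).round(3).tolist() if len(P) else '')
E
```

```text
t: 22.22
tool_pos: [0.5477, 0.0877, 0.0724]
tool_rot: [-2.314, -2.124, 0.0]
contact_force: [0.5, -0.5, -0.1]
tool_pos: [0.5494, 0.0877, 0.3635]
tool_pos: [0.5473, 0.0877, 0.3558]
tool_pos: [0.5475, 0.0877, 0.3566]
tool_pos: [0.5476, 0.0877, 0.3571]
tool_rot: [-0.142, -3.138, 0.0]
contact_force: [-0.6, 0.3, -0.3]
t 24.6 tool [0.5476 0.0877 0.3571] open 0.0858 grip 0.0 F [-0.6  0.3 -0.3] q6 -1.46
shift,turn [-0.0036  0.527   0.0902] [-0.0002 -0.0012 -0.0163]
side 1109 [[0.507, 0.204, 0.205], [0.564, 0.216, 0.278], [0.615, 0.232, 0.283]]
top 0
```

View pics/c8.png

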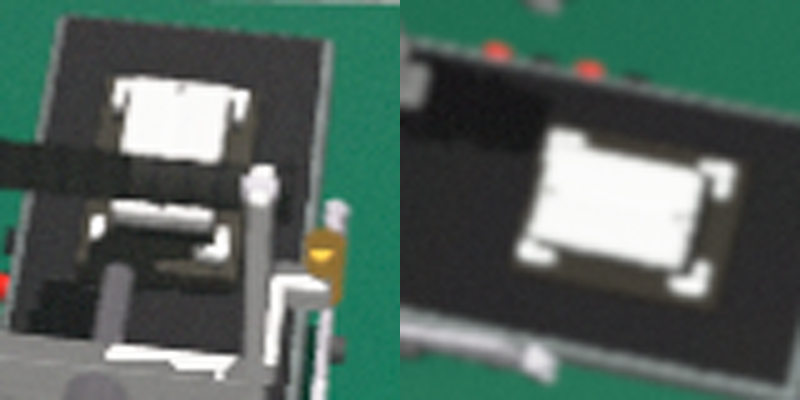

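```bash
python3 - <<'E'
from m import *
from scipy.optimize import least_squares
f=np.array([np.cos(np.radians(85.3)),np.sin(np.radians(85.3))]); l=np.array([-f[1],f[0]])
s=shot('side'); t=shot('top')
def rel(dd,c,z):
    P=ray(dd,c,z)[:,:2]*1000-[549,87]; return np.c_[P@f,P@l].round(1)
h=rel(t,[[175+(x-400)/5-.4,190+y/5-.4] for x,y in[(550,190),(684,216)]],.078); print('spreader holes',h,h.mean(0))
print('side hole',rel(s,[[280+180/5-.4,300+90/5-.4]],.078))
hp=np.array([549,87])/1000+.115*f
for n,d in(('side',s),):
    W=cloud(d); P=W[(W[:,:,2]>.255)&(W[:,:,2]<.30)&(abs(W[:,:,0]-.56)<.09)&(W[:,:,1]>.17)&(W[:,:,1]<.30)]
    a=(P[:,:2]-hp)@f; b=(P[:,:2]-hp)@l; k=abs(b)<.036; a=a[k];z=P[k,2]-.06
    r=least_squares(lambda q:np.hypot(a-q[0],z-q[1])-.007,[.0,.21],loss='soft_l1',f_scale=.001).x
    print('handle rel hinge mm',(r*1000).round(1),'R',np.hypot(*r),'theta',np.arctan2(r[1],-r[0])-np.arctan2(42,210),'lateral span',np.percentile(P[:,:2]@l-hp@l,[1,99])*1000,len(a), 'world',hp+r[0]*f,r[1]+.06,'rms',np.std(np.hypot(a-r[0],z-r[1])-.007))
E
```

```text
spreader holes [[ 28.   -0.7]
 [-25.7  -1.1]] [ 1.15 -0.9 ]
side hole [[-24.2   0.3]]
handle rel hinge mm [ 10.2 214.7] R 0.21497316755057816 theta 1.420857001354039 lateral span [-57.09045588  54.57323379] 504 world [0.55925854 0.211777  ] 0.27473114306731206 rms 0.0009527424925568911
```

The spreader lies flat and square between the guides (crop (615,205)), centred on the brick to within about 1 mm. Now I'll go over the crossbar.

```bash
python3 -m pendant '[0,0,-0.016,-0.002,0.1,0,1, 0,0,-0.016,-0.005,0.25,0.03,1, 0,0,-0.016,-0.005,0.4155,0.06,1, 0,0,-0.016,-0.005,0.4155,0.09,1, 0,0,-0.016,-0.005,0.4155,0.09,1, 0,0,-0.016,-0.005,0.4155,0.09,1]' | sed -n 1,4p
python3 -c "
from h import *
show([.5593,.2118,.256],85.3)"
```

```text
t: 25.55
tool_pos: [0.5601, 0.2108, 0.331]
tool_rot: [0.124, 3.138, -0.0]
contact_force: [0.6, 0.6, 0.6]
t 25.55 tool [0.5601 0.2108 0.331 ] open 0.0854 grip 0.0 F [0.6 0.6 0.6] q6 -1.26
shift,turn [0.0032 0.0032 0.2501] [-0.0001  0.0013  0.0058]
```

```bash
python3 -m pendant '[0,0,0,0.003,0.003,0.06,1, 0,0,0,0.003,0.003,0.12,1, 0,0,0,0.003,0.003,0.19,1, 0,0,0,0.003,0.003,0.25,1, 0,0,0,0.003,0.003,0.25,1]' | sed -n 1,4p
python3 -m pendant '[0,0,0,0,0,0,0.4, 0,0,0,0,0,0,0.2, 0,0,0,0,0,0,0, 0,0,0,0,0,0,0, 0,0,0,0,0,0,0, 0,0,0,0,0,0,0, 0,0,0,0,0,0,0]' 40
python3 -c "
from h import *
show([.5593,.2118,.256],85.3)
f=np.array([np.cos(np.radians(85.3)),np.sin(np.radians(85.3))])
o=telemetry.get_obs();hp=np.array([.549,.087])+.115*f
a=(o['tool_pos'][:2]-hp)@f; z=o['tool_pos'][2]+.019-.06
print(a,z,np.hypot(a,z),np.arctan2(z,-a)-np.arctan2(42,210))
th=np.arange(1.42,-.01,-.1)
ph=th+np.arctan2(42,210); r=.21416
y=-r*np.cos(ph); Z=r*np.sin(ph)
y0=-r*np.cos(1.42+np.arctan2(42,210));z0=r*np.sin(1.42+np.arctan2(42,210))
for A,B,C in zip(th,(y-y0)/.3,-(Z-z0)/.3): print(round(A,2),round(B,3),round(C,3))
"
```

```text
t: 26.18
tool_pos: [0.5578, 0.2124, 0.2524]
tool_rot: [-0.121, -3.135, 0.002]
contact_force: [0.6, -0.4, -0.4]
t: 27.05
tool_pos: [0.5593, 0.2129, 0.2562]
tool_rot: [0.121, 3.138, 0.001]
contact_force: [-0.2, 0.3, 4.2]
opening: 0.0127
grip_force: 39.0
t 27.05 tool [0.5593 0.2129 0.2562] open 0.0127 grip 39.0 F [-0.2  0.3  4.2] q6 -1.25
shift,turn [-0.0004 -0.0035  0.0006] [0.001  0.0016 0.0095]
0.01128564014553513 0.21517232543838816 0.21546808419823604 1.4258020620500154
1.42 0.0 -0.0
1.32 -0.071 0.0
1.22 -0.142 0.008
1.12 -0.212 0.022
1.02 -0.28 0.043
0.92 -0.346 0.071
0.82 -0.408 0.106
0.72 -0.467 0.146
0.62 -0.522 0.192
0.52 -0.571 0.244
0.42 -0.615 0.3
0.32 -0.654 0.36
0.22 -0.686 0.424
0.12 -0.711 0.49
0.02 -0.73 0.559
```

```bash
python3 -m pendant '[0,0,0,0,-0.035,0,0, 0,0,0,0,-0.071,0,0, 0,0,0,0,-0.106,0.004,0, 0,0,0,0,-0.142,0.008,0, 0,0,0,0,-0.212,0.022,0, 0,0,0,0,-0.28,0.043,0, 0,0,0,0,-0.346,0.071,0, 0,0,0,0,-0.346,0.071,0]'
```

```text
t: 28.05
tool_pos: [0.5501, 0.1059, 0.2327]
tool_rot: [-0.125, -3.136, 0.006]
contact_force: [-4.8, -4.2, 4.5]
opening: 0.0126
grip_force: 39.5
```

```bash
python3 -m pendant '[0,0,0,0,-0.031,0.017,0, 0,0,0,0,-0.062,0.035,0, 0,0,0,0,-0.121,0.075,0, 0,0,0,0,-0.176,0.121,0, 0,0,0,0,-0.225,0.173,0, 0,0,0,0,-0.269,0.229,0, 0,0,0,0,-0.308,0.289,0, 0,0,0,0,-0.308,0.289,0]'
python3 -c "
from h import *
f=np.array([np.cos(np.radians(85.3)),np.sin(np.radians(85.3))])
o=telemetry.get_obs();hp=np.array([.549,.087])+.115*f
a=(o['tool_pos'][:2]-hp)@f; z=o['tool_pos'][2]+.019-.06
print(a,z,np.hypot(a,z),np.arctan2(z,-a)-np.arctan2(42,210))
show([.5593,.2118,.256],85.3)
"
```

```text
t: 29.05
tool_pos: [0.5423, 0.0159, 0.1444]
tool_rot: [-0.123, -3.135, 0.001]
contact_force: [-3.5, -1.8, -2.0]
opening: 0.0124
grip_force: 39.2
-0.18645177436177357 0.10336475727032118 0.2131866253032918 0.30880264609373476
t 29.05 tool [0.5423 0.0159 0.1444] open 0.0124 grip 39.2 F [-3.5 -1.8 -2. ] q6 -1.6
shift,turn [-0.0035  0.6553 -0.3727] [-0.0016 -0.0083  0.0066]
```

```bash
python3 -m pendant '[0,0,0,0,-0.017,0.032,0, 0,0,0,0,-0.03,0.06,0, 0,0,0,0,-0.03,0.06,0]' | grep -E 'pos|force'
cat > th.py <<'E'
from h import *
f=np.array([np.cos(np.radians(85.3)),np.sin(np.radians(85.3))])
o=telemetry.get_obs();hp=np.array([.549,.087])+.115*f
a=(o['tool_pos'][:2]-hp)@f; z=o['tool_pos'][2]+.019-.06
F=o['contact_force']; print('t',round(o['t'],2),'th',round(np.arctan2(z,-a)-np.arctan2(42,210),3),'z',o['tool_pos'][2].round(4),'F',F.round(1))
E
s(){ python3 th.py; }; s
python3 -m pendant '[0,0,0,0,-0.0031,0.0083,0, 0,0,0,0,-0.0031,0.0083,0]' >/dev/null; s
python3 -m pendant '[0,0,0,0,-0.0031,0.0083,0, 0,0,0,0,-0.0031,0.0083,0]' >/dev/null; s
python3 -m pendant '[0,0,0,0,-0.0031,0.0083,0, 0,0,0,0,-0.0031,0.0083,0]' >/dev/null; s
python3 -m pendant '[0,0,0,0,-0.003,0.0083,0, 0,0,0,0,-0.003,0.0083,0]' >/dev/null; s
python3 -m pendant '[0,0,0,0,-0.003,0.0083,0, 0,0,0,0,-0.003,0.0083,0]' >/dev/null; s
python3 -m pendant '[0,0,0,0,-0.003,0.0083,0, 0,0,0,0,-0.003,0.0083,0]' >/dev/null; s
```

```text
tool_pos: [0.5417, 0.008, 0.1282]
contact_force: [-5.2, -1.3, -2.1]
grip_force: 39.3
t 29.43 th 0.224 z 0.1282 F [-5.2 -1.3 -2.1]
t 29.68 th 0.214 z 0.1262 F [-6.8 -1.9 -1.5]
t 29.93 th 0.207 z 0.1248 F [-10.1  -0.5   4. ]
t 30.18 th 0.196 z 0.1226 F [-11.1  -1.1   5.2]
t 30.43 th 0.185 z 0.1205 F [-11.8  -0.8   6.1]
t 30.68 th 0.176 z 0.1187 F [-12.6   0.3   9.6]
t 30.93 th 0.16 z 0.1154 F [-9.4 -1.2  4.2]
```

```bash
s(){ python3 th.py; }
python3 -m pendant '[0,0,0,0.002,-0.0025,0.007,0, 0,0,0,0.002,-0.0025,0.007,0]' >/dev/null; s
python3 -m pendant '[0,0,0,0.002,-0.0025,0.007,0, 0,0,0,0.002,-0.0025,0.007,0]' >/dev/null; s
python3 -m pendant '[0,0,0,0,-0.0022,0.007,0, 0,0,0,0,-0.0022,0.007,0]' >/dev/null; s
python3 -m pendant '[0,0,0,0,-0.0022,0.007,0, 0,0,0,0,-0.0022,0.007,0]' >/dev/null; s
python3 -m pendant '[0,0,0,0,-0.0021,0.007,0, 0,0,0,0,-0.0021,0.007,0]' >/dev/null; s
python3 -m pendant '[0,0,0,0,-0.0021,0.007,0, 0,0,0,0,-0.0021,0.007,0]' >/dev/null; s
python3 -m pendant '[0,0,0,0,-0.002,0.007,0, 0,0,0,0,-0.002,0.007,0]' >/dev/null; s
```

```text
t 31.18 th 0.149 z 0.1134 F [-8.2 -1.4  4.1]
t 31.43 th 0.14 z 0.1115 F [-6.9 -0.6  5. ]
t 31.68 th 0.131 z 0.1096 F [-7.7 -0.   5.9]
t 31.93 th 0.121 z 0.1076 F [-7.9 -0.4  4.9]
t 32.17 th 0.113 z 0.106 F [-8.5  0.5  8.1]
t 32.42 th 0.105 z 0.1044 F [-10.1   0.8  10.1]
t 32.67 th 0.091 z 0.1015 F [-8.1 -1.5  5.1]
```

Clicks 1 (θ≈0.17) and 2 (θ≈0.10) are felt, 0.070 apart as expected. Now on to the third.

```bash
s(){ python3 th.py; }
python3 -m pendant '[0,0,0,0.001,-0.002,0.007,0, 0,0,0,0.001,-0.002,0.007,0]' >/dev/null; s
python3 -m pendant '[0,0,0,0.001,-0.0019,0.007,0, 0,0,0,0.001,-0.0019,0.007,0]' >/dev/null; s
python3 -m pendant '[0,0,0,0,-0.0019,0.007,0, 0,0,0,0,-0.0019,0.007,0]' >/dev/null; s
python3 -m pendant '[0,0,0,0,-0.0018,0.007,0, 0,0,0,0,-0.0018,0.007,0]' >/dev/null; s
python3 -m pendant '[0,0,0,0,-0.0018,0.007,0, 0,0,0,0,-0.0018,0.007,0]' >/dev/null; s
python3 -m pendant '[0,0,0,0,-0.0017,0.007,0, 0,0,0,0,-0.0017,0.007,0]' >/dev/null; s
```

```text
t 32.92 th 0.08 z 0.0993 F [-6.6 -0.8  5.6]
t 33.17 th 0.071 z 0.0973 F [-5.9 -0.4  5.9]
t 33.42 th 0.061 z 0.0954 F [-6.9 -0.   6.9]
t 33.67 th 0.051 z 0.0934 F [-8.7 -0.6  7.8]
t 33.92 th 0.043 z 0.0916 F [-7.3  1.2  9.6]
t 34.17 th 0.035 z 0.0899 F [-10.4   1.1  11.2]
```

```bash
s(){ python3 th.py; }
python3 -m pendant '[0,0,0,0,-0.0016,0.007,0, 0,0,0,0,-0.0016,0.007,0]' >/dev/null; s
python3 -m pendant '[0,0,0,0,-0.0015,0.006,0, 0,0,0,0,-0.0015,0.006,0]' >/dev/null; s
```

```text
t 34.42 th 0.024 z 0.0876 F [-9.6  1.3  9.6]
t 34.67 th 0.012 z 0.0852 F [-8.1  0.2  6.4]
```

The third click has passed (11.2 → 6.4 N). I'll move the last ~3 mm to midway between teeth and check that it holds.

```bash
s(){ python3 th.py; }
python3 -m pendant '[0,0,0,0,-0.0012,0.005,0, 0,0,0,0,-0.0012,0.005,0]' >/dev/null; s
python3 -m pendant '[0,0,0,0,-0.001,0.004,0, 0,0,0,0,-0.001,0.004,0]' >/dev/null; s
python3 -m pendant '[0,0,0,0,0,0,0, 0,0,0,0,0,0,0, 0,0,0,0,0,0,0, 0,0,0,0,0,0,0]' >/dev/null; s
python3 - <<'E'
from h import *
a=shot('side')['image'][280:400,260:380]; b=shot('top')['image'][180:280,140:265]
c=np.hstack([cv2.resize(a,(400,400),interpolation=2),cv2.resize(b,(400,400),interpolation=2)]);cv2.imwrite('pics/c9.png',c[:,:,::-1])
E
```

```text
t 34.92 th 0.005 z 0.0837 F [-7.1  0.2  6.5]
t 35.17 th -0.001 z 0.0825 F [-7.6  1.   7.7]
t 35.67 th -0.001 z 0.0826 F [-6.8  0.6  6.7]
```

View pics/c9.png

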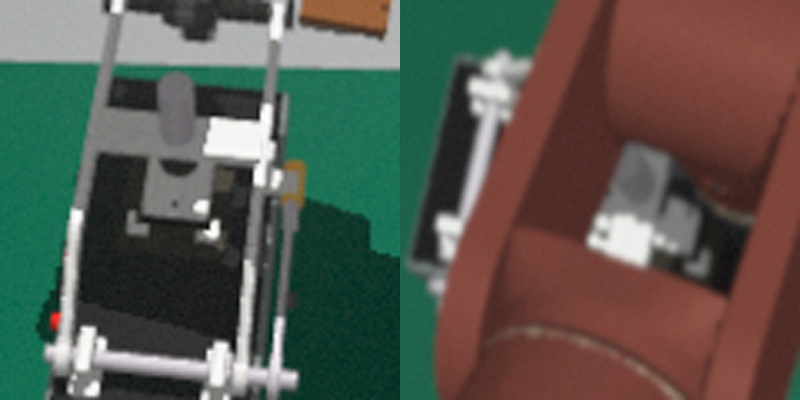

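The lever is down with its foot on the spreader (crop (178,165)), which is still square between the guides (crop (175,205)). The force holds steady at about 7 N at the third click.

```bash
python3 -c "
from station import ctrl
print(ctrl.finish_job())"
```

```text
the job is handed in; nothing more can be done
None
```

The job is handed in: the brick is in the nest with the spreader square on top, and the gripper is holding the lever at the third click with a steady 7 N or so. It took about 36 s of the 72 s allowed, and I don't have the judge's verdict.

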